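Lock the watch-case turntable

ROBOT

A 6-joint arm with a two-finger parallel gripper is mounted at the origin on a cart in front of the work surface, level with it; the furniture and walls round the work are solid. World frame = base frame: x ahead of the robot, y to its left, z up, the work surface at z = 0. Lengths are in mm, angles in rad, forces in N, time in s.
With the tool pointing down it reaches from about 350 to 975 mm from the base axis. Payload 17.4 kg.
Tool frame: the origin (TCP) lies at the very end of the fingers, on their centre line; the grasp point (between the pads) lies 19 mm behind it; z points along the fingers, y is the line along which they close (so a half turn about z gives the same grasp; the last joint's range is limited). The gripper opens to 85 mm and grips with 20 to 120 N. Pads are 22 mm wide; open, the fingers measure 114 mm over their backs; the gripper's body (76 mm by 85 mm) begins 54 mm behind the grasp point. The pads swing forward as they close: fully open they stand 13 mm farther back than shut.
Start: joints at [1.125, 0.116, 1.442, -0, 1.584, -0.038], TCP at [267.707, 619.649, 231.303] pointing down, gripper open.
Joint ranges: [-2.83, 2.83], [-0.83, 2.19], [0.07, 2.5], [-1.14, 4.28], [0.01, 3], [-2.97, 2.97]. Speed limits (rad/s): [1.89, 1.89, 2.22, 3.14, 3.14, 3.14].

INTERFACE

Orientations are given as a 3x3 rotation matrix whose columns are the frame's x, y, z axes.
In Python, from station import arm gives the robot as it stands.
- The arm moves only by the tool drive_tool, never from a script. Its argument "steps" is one flat list of numbers, 7 for each row, row after row: the turn, a rotation vector about the world's x, y, z in degrees, then the shift along the world's x, y, z in cm, then the opening in per cent of the stroke, from 0 (shut) to 100 (fully open). A call has exactly 8 rows; each row shifts and turns the commanded pose from where the row before left it; what a row does not reach is not made up. A row lasts 1/12 s, in which the tool goes at most 41.7 mm and 7.16 degrees, less where a joint would pass 70% of its speed; a pose out of reach is approached as far as the arm can. A call is refused whole if a number of a shift passes 4.17 or a number of a turn 7.16, either way. A call with a gripper value outside its range is refused whole. The fingers move at their own pace and stop on an object; "force" is the grip in N (left out, the last holds). Time passes only in rows, so rows that do not move let the fingers close, or fill a call up. It gives the time, the measured TCP pose, the force, the opening and the grip force at its end, in the units of the state.
- arm.sense(): the state, without advancing time (a new reading comes with each control period).
- arm.capture(name): name is "scene" or "top" or "wrist"; returns a dict with "pixels" (480x640x3 uint8, red, green, blue), "intrinsics" (3x3 intrinsics, pixels), "R" (3x3) and "t" (3): a world point X has camera coordinates R X + t; the wrist camera has in their place "tool_from_camera" (4x4, takes a point from camera to tool coordinates, whose origin is the TCP and whose axes are the flange's). Camera axes: x right, y down, z forward; pixel columns grow to the right and rows downward; lengths in mm; the calibration is good to about 2 mm. A picture is of the moment at which its call begins: read the wrist's pose just before it. There is no depth.
- arm.close_job(): hands the job in; it is judged then, once.
The state is a dict: "clock": time; "joint_positions": joint angles; "joint_velocities": joint speeds; "tau": joint torques, N m; "tcp_pos": TCP position; "eef_rot": TCP orientation; "wrist_force": force on the tool from outside, world axes, zero at the start; "moment": the same for the moment, N m; "gripper_width": finger opening in mm; "grasp_force": force on a finger pad.
Only numpy, scipy, OpenCV 4.12 (cv2) and the standard library are available. Lean on these libraries where they do the work, as an engineer would, in place of code of your own. Each camera call takes 0.05 s, during which the arm holds its last target. There are 200 camera calls.

TASK

Lock the watch-case turntable: push its upright brass post with a fingertip to turn the disc until the slot in its rim faces the locking bar, then push the bar by its black block until it is fully home in the slot. Only push with the fingers: do not take the post or the block between them, and leave the tin, the screwdriver and the loupe lying beside the turntable where they are.

Things in the scene. Friction and masses are not known exactly. Their poses are not given: they have to be found in the camera images.
- turntable: Fixed dark grey base: round foot 160 mm across, 10 mm high, under an steel disc. Origin on the disc's axis at bench level (z = 0), z up. The straight guide of the locking bar runs out from the disc along the base's -x (toward the robot, turned up to 0.7 rad either way) to 170 mm from the axis, 40 mm wide, up to z = 37 mm; a bridge over it, 71 to 81 mm from the axis, reaches z = 39 mm.
- lock_disc (a joint): Angle of the disc about the vertical, rad, counter-clockwise from above positive, no stops. 0 (or a whole turn, 6.283) = slot exactly facing the bar. Starts anywhere from 0.7 to 5.58. Turns both ways, stays where it is left (friction 0.15 N m, about 3 N at the post). With the bar in the slot it is blocked to about 0.04 rad.
- disc_slot (a point): Middle of the mouth of the slot in the disc's rim, 65 mm from the axis, z = 25 mm. Bright steel disc: 130 mm across, z = 18 to 32 mm, with a watch case on a low boss in the middle (28 mm radius, up to z = 46 mm). Its one slot is radial, open at the rim, 18 mm wide, 28 mm deep, the mouth flared to 28 mm.
- disc_post (a point): Point on the axis of the upright brass post on the disc, at z = 52 mm. The post is 14 to 16 mm thick, stands 48 mm from the disc's axis on the side exactly opposite the slot, and its top is at z = 70 mm. Push it sideways along its circle to turn the disc.
- bar_gate (a point): Fixed point on the rim circle, 65 mm from the axis on the base's -x axis, z = 25 mm: where the middle of the slot's mouth must stand for the bar to enter.
- lock_bar (a joint): Travel of the locking bar, m, along the base's +x toward the disc: 0 = fully back, 0.030 = fully home at its stop. Starts between 0 and 0.003, needs about 3 N, stays where left. Steel bar 14 mm wide, nose tapered to 6 mm: it centres the slot when the slot's mouth is off by less than about 8 mm; otherwise the disc's rim stops it at about 0.005.
- bar_nose (a point): Tip of the locking bar's nose, z = 25 mm; 70 mm from the axis when the bar is fully back, 40 mm when home.
- bar_block (a point): Centre of the black block that stands on the bar, z = 54 mm. The block is 16 mm along the bar, 22 mm across, from z = 38 to 70 mm; 120 mm from the axis when the bar is fully back, 90 mm when home. Push its outer face (the one away from the disc) toward the axis.
- tin: Loose round aluminium tin, 47 mm across, 14 mm high, lying beside the guide (left of it seen from the robot). Origin under its centre. Leave alone.
- driver: Loose precision screwdriver, 100 mm long, 12 mm thick, lying beside the guide (right of it). Origin under its middle, long axis its y. Leave alone.
- eye_loupe: Loose black eye loupe, 38 mm across, 33 mm high, standing on the bench to the right of the disc. Origin under its centre. Leave alone.

How it is judged (in metres and radians):
On the way, in this order (a step that is already met when the one before it is completed fails the run):
1. the slot is turned to face the bar (its mouth within 9 mm of the bar's line) (horizontal distance between disc_slot and bar_gate below 0.009 m), for 0.1 s.
2. the bar is pushed home into the slot (value of joint lock_bar above 0.027 m and horizontal distance between disc_slot and bar_gate below 0.005 m), for 0.2 s.
At the end, for the whole second after the job is handed in: The locking bar is home in the slot: it has travelled at least 27 of its 30 mm, the middle of the slot's mouth is within 5 mm of the bar's line, the bar is at rest, and the tin, screwdriver and loupe are within 15 mm of where they lay (all of step 2 and velocity of joint lock_bar between -0.01 and 0.01 m/s and distance of each of tin, driver, eye_loupe from where it was at the start of the episode below 0.015 m); the robot touches nothing.
It fails at once if the tin, the screwdriver or the loupe is moved more than 15 mm or lifted (distance of any of tin, driver, eye_loupe from where it was at the start of the episode above 0.015 m).
It fails at once if the post is taken between the fingers (the grasp point comes within 9 mm of its middle) (distance between the grasp point and disc_post below 0.009 m).
It fails at once if the block is taken between the fingers (the grasp point comes inside it) (x of the grasp point in the frame of bar_block between -0.008 and 0.008 m and y of the grasp point in the frame of bar_block between -0.011 and 0.011 m and z of the grasp point in the frame of bar_block below 0.016 m).
It also fails if it takes over 45 s, if anything falls off the work surface, if the arm or the gripper's body presses on something with over 40 N, if the wrist force passes 120 N, or if a joint passes its speed limit or range.

## Working session

There is one attempt and no reset: what is moved stays moved. The work goes in short steps, Python scripts to look and compute and a tool call to move; the robot and the scene stay as the last step left them, time stands still between calls to the robot, and variables do not carry over. Pictures are saved under pics/ and viewed, at most 10 in all, crops included, and the job is handed in when it is done.

Besides the shell and the picture viewer there is one more tool, called after ">>>" by a JSON object that holds its "method" and its "body", one argument or row to a line. drive_tool: Moves the arm, as the interface text tells. Its arguments: {"type":"object","properties":{"steps":{"type":"array"},"force":{"type":"number"}},"required":["steps"]}

```bash
mkdir -p pics; cat > h.py <<'E'
import numpy as np, cv2
from station import arm
def ray(c,uv,z):
    K=np.array(c["intrinsics"]);R=np.array(c["R"]);t=np.array(c["t"])
    d=R.T@np.linalg.inv(K)@np.array([uv[0],uv[1],1.]);o=-R.T@t
    return o+d*(z-o[2])/d[2]
def snap(n,f):
    c=arm.capture(n);cv2.imwrite("pics/"+f,cv2.cvtColor(np.array(c["pixels"]),cv2.COLOR_RGB2BGR));return c
E
python3 - <<'E'
from h import *
for n in("top","scene"):
    c=snap(n,n+"1.png");R=np.array(c["R"]);print(n,-R.T@np.array(c["t"]),R[2])
s=arm.sense();print(s["clock"],s["tcp_pos"],s["eef_rot"],s["gripper_width"])
E
```

```text
top [503.53116571 -92.34682572 919.25659618] [ 0.10084891 -0.00973392 -0.99485413]
scene [ -92.56592941 -435.02415674  632.66970238] [ 0.72517542  0.3469015  -0.59479405]
0.1 [267.61122432 619.47673633 230.62404978] [[-9.18001475e-01  3.96576704e-01 -4.57338245e-04]
 [ 3.96576967e-01  9.18000946e-01 -9.86465873e-04]
 [ 2.86275564e-05 -1.08694694e-03 -9.99999409e-01]] 85.4635387757767
```

View pics/top1.png

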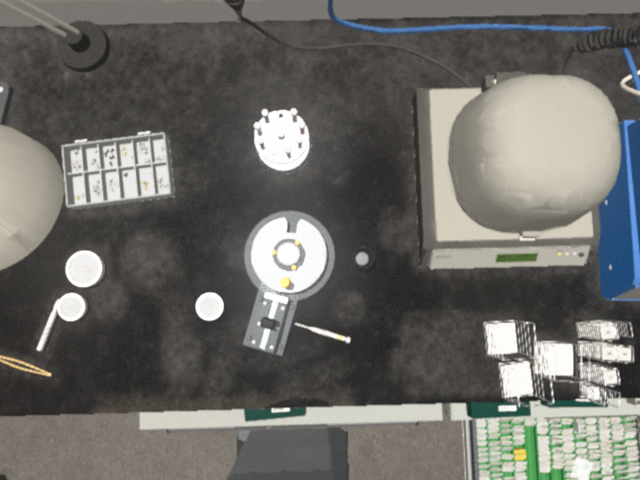

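View pics/scene1.png

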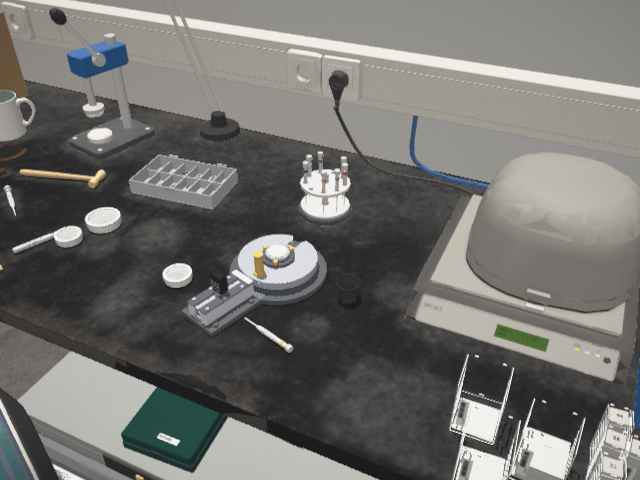

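The top view shows the disc centre near (289,254), the slot at (287,224) and the brass post at (285,282). The guide runs to about (268,335), with the block at (268,323). The tin is at (209,305), the driver at (322,332) and the loupe at (362,259). The scene view agrees. The slot needs about half a turn.

```bash
python3 - <<'E'
from h import *
c=arm.capture("top");p=np.array(c["pixels"]);hsv=cv2.cvtColor(p,cv2.COLOR_RGB2HSV)
roi=np.zeros(p.shape[:2],np.uint8);roi[205:370,190:385]=255
def blobs(m,a,z,n):
    k,l,s,ce=cv2.connectedComponentsWithStats(cv2.bitwise_and(m,roi))
    for i in range(1,k):
        if s[i,4]>=a: print(n,ce[i].round(1),s[i],ray(c,ce[i],z).round(1))
    return l,s
m=cv2.inRange(hsv,(0,0,170),(180,60,255));l,s=blobs(m,60,32,"white")
i=1+np.argmax(s[1:,4]);cn,_=cv2.findContours((l==i).astype(np.uint8),0,2)
h=cv2.convexHull(cn[0]);(u,v),r=cv2.minEnclosingCircle(h);e=cv2.fitEllipse(h);print(u,v,r,e)
C=ray(c,(e[0][0],e[0][1]),32);print("centre",C)
blobs(cv2.inRange(hsv,(12,110,100),(35,255,255)),6,70,"brass")
g=cv2.inRange(hsv,(0,0,0),(180,255,22));blobs(g,40,70,"black")
big=cv2.resize(p[200:365,195:385],None,fx=4,fy=3.6*4/3.6,interpolation=cv2.INTER_CUBIC)
big=cv2.resize(big,(690,600));cv2.imwrite("pics/crop.png",big[:,:,::-1])
E
```

```text
white [286.4 258.5] [ 250  216   77  103 4511] [568.2 -42.4  32. ]
white [361.4 258.3] [356 253  11  11  91] [ 565.2 -170.2   32. ]
white [209.2 306. ] [195 292  29  29 646] [491.4  89.4  32. ]
white [320.5 331.1] [295 323  45  16 171] [444.4 -97.2  32. ]
white [264.4 338.5] [259 328  12  22 147] [434.7  -2.8  32. ]
285.3818359375 268.2876892089844 52.342010498046875 ((284.39288330078125, 264.8017883300781), (75.90233612060547, 106.7248306274414), 18.158540725708008)
centre [557.63756405 -38.80560208  32.        ]
brass [287.6 283.5] [285 279   5   9  17] [524.8 -45.7  70. ]
brass [339.9 337.2] [339 334   3   7  12] [ 436.4 -128.    70. ]
```

View pics/crop.png

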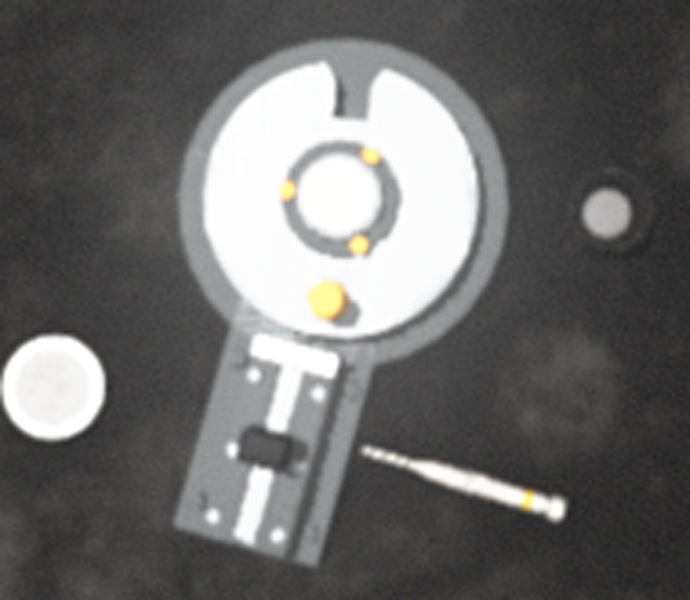

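The crop gives these positions in full-image pixels: disc centre (288.6,255), slot mouth (292.7,218.7), post top (285.0,282.2) and block top (268.5,322.5). The bar line runs from about (274.8,303) to (263.8,344.4).

```bash
python3 - <<'E'
from h import *
c=arm.capture("top")
f=lambda u,v,z:ray(c,(195+u/3.632,200+v/3.636),z).round(1)[:2]
C=f(340,200,32);print("C",C,"bossC",f(340,196,46),"foot",f(344,203,10))
print("rim L/R",f(203,200,32),f(476,200,32))
P=f(327,299,70);S=f(355,68,32);print("post",P,P-C,np.hypot(*(P-C)),"slot",S,S-C)
b1=f(290,375,32);b0=f(250,530,32);B=f(266,446,66);print("bar",b1,b0,"block",B,B-C,np.hypot(*(B-C)))
a=lambda d:np.degrees(np.arctan2(d[1],d[0]))
print("angles post",a(P-C),"slot",a(S-C),"bar",a(b1-b0),"block",a(C-B))
print("driver tip",f(363,450,6),f(560,512,6),"tin",f(53,388,14),"loupe",f(606,213,33))
E
```

```text
C [574.2 -46.3] bossC [574.9 -47.1] foot [574.4 -47.1]
rim L/R [575.9  17.9] [ 572.5 -110.2]
post [527.  -41.6] [-47.2   4.7] 47.43342703199932 slot [636.5 -54.7] [62.3 -8.4]
bar [493.2 -21.4] [422.8  -1.7] block [462.5 -12.9] [-111.7   33.4] 116.5866630451357
angles post 174.3134453672838 slot -7.678963807368708 bar -15.63318974520559 block -16.647465282049122
driver tip [456.5 -53.5] [ 424.8 -146.5] tin [489.9  92.4] loupe [ 564.7 -171. ]
```

```bash
python3 - <<'E'
from h import *
t=arm.capture("top");s=arm.capture("scene")
K=np.array(s["intrinsics"]);R=np.array(s["R"]);tt=np.array(s["t"])
for z in (0,200,300,400,500,600,700):
    o=[]
    for uv in((62,190),(30,140),(0,270)):
        X=ray(t,uv,z);q=K@(R@X+tt);o+=[X[:2].round().tolist(),(q[:2]/q[2]).round().tolist()]
    print(z,o)
wc=arm.capture("wrist");print(np.array(wc["tool_from_camera"]).round(2))
E
```

```text
0 [[704.0, 357.0], [135.0, 183.0], [797.0, 417.0], [141.0, 157.0], [564.0, 462.0], [44.0, 205.0]]
200 [[660.0, 259.0], [143.0, 107.0], [733.0, 306.0], [148.0, 88.0], [551.0, 341.0], [60.0, 123.0]]
300 [[638.0, 210.0], [148.0, 58.0], [701.0, 250.0], [152.0, 43.0], [544.0, 281.0], [70.0, 71.0]]
400 [[617.0, 161.0], [154.0, -1.0], [669.0, 195.0], [157.0, -12.0], [537.0, 221.0], [82.0, 8.0]]
500 [[595.0, 113.0], [161.0, -74.0], [637.0, 140.0], [164.0, -81.0], [531.0, 161.0], [97.0, -69.0]]
600 [[573.0, 64.0], [171.0, -168.0], [605.0, 84.0], [173.0, -169.0], [524.0, 100.0], [116.0, -167.0]]
700 [[551.0, 15.0], [183.0, -291.0], [573.0, 29.0], [185.0, -288.0], [518.0, 40.0], [140.0, -293.0]]
[[   0.     -0.95   -0.31   80.37]
 [   1.     -0.      0.     -0.26]
 [  -0.     -0.31    0.95 -143.28]
 [   0.      0.      0.      1.  ]]
```

>>> {"method": "drive_tool", "body": {
  "steps": [0,0,-7,1,-3.3,-0.5,0,0,0,-7,1,-3.3,-0.5,0,0,0,-7,1,-3.3,-0.5,0,0,0,-7,1,-3.3,-0.5,0,0,0,-7,1,-3.3,-0.5,0,0,0,-7,1,-3.3,-0.5,0,0,0,-7,1,-3.3,-0.5,0,0,0,-7,1,-3.3,-0.5,0],
  "force": 40
}}

```text
clock: 1.02
tcp_pos: [347.8, 354.1, 191.1]
eef_rot: [[-0.179, 0.984, 0.0], [0.984, 0.179, 0.0], [0.0, 0.0, -1.0]]
wrist_force: [1.2, -0.2, -0.2]
gripper_width: -0.1
grasp_force: 0.0
```

>>> {"method": "drive_tool", "body": {
  "steps": [0,0,-7,1,-3.3,-0.5,0,0,0,-7,1,-3.3,-0.5,0,0,0,-7,1,-3.3,-0.5,0,0,0,-7,1,-3.3,-0.5,0,0,0,-7,1,-3.3,-0.5,0,0,0,-7,1,-3.3,-0.5,0,0,0,-7,1,-3.3,-0.5,0,0,0,-7,1,-3.3,-0.5,0]
}}

```text
clock: 1.68
tcp_pos: [427.8, 90.0, 151.4]
eef_rot: [[0.716, 0.698, 0.001], [0.698, -0.716, 0.0], [0.001, 0.001, -1.0]]
wrist_force: [0.4, 1.0, -0.2]
gripper_width: -0.2
grasp_force: 0.0
```

>>> {"method": "drive_tool", "body": {
  "steps": [0,0,-7,1.3,-1.1,0,0,0,0,-7,1.3,-1.1,0,0,0,0,-7,1.3,-1.1,0,0,0,0,-7,1.3,-1.1,0,0,0,0,-7,1.3,-1.1,0,0,0,0,-7,1.3,-1.1,0,0,0,0,-7,1.3,-1.1,0,0,0,0,-2,1.3,-1.1,0,0]
}}

```text
clock: 2.35
tcp_pos: [532.3, 3.0, 151.3]
eef_rot: [[0.993, -0.119, 0.0], [-0.119, -0.993, 0.0], [0.0, -0.0, -1.0]]
wrist_force: [-0.4, -0.2, -0.5]
gripper_width: 0.4
grasp_force: 0.0
```

```bash
cat >> h.py <<'E'
def wrist(f):
    s=arm.sense();c=arm.capture("wrist")
    cv2.imwrite("pics/"+f,cv2.cvtColor(np.array(c["pixels"]),cv2.COLOR_RGB2BGR))
    T=np.array(c["tool_from_camera"]);W=np.array(s["eef_rot"])
    Rw=W@T[:3,:3];o=W@T[:3,3]+np.array(s["tcp_pos"])
    c["R"]=Rw.T;c["t"]=-Rw.T@o;return c
E
python3 - <<'E'
from h import *
c=wrist("w1.png")
np.savez("w1.npz",K=c["intrinsics"],R=c["R"],t=c["t"])
E
```

```text
(no output)
```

View pics/w1.png

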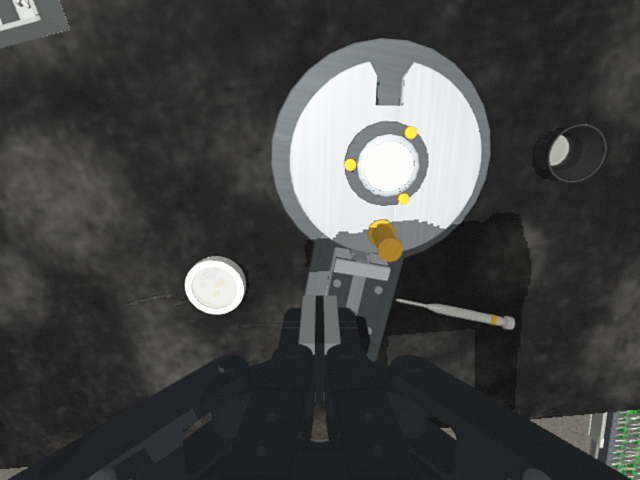

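The wrist view shows the post top at (390,248), its foot near (380,226), the slot mouth at (389,66), and the disc rim from x=289 to 482. The closed finger tips are at about (320,297).

```bash
python3 - <<'E'
from h import *
c=dict(np.load("w1.npz"));c["intrinsics"]=c["K"]
P=ray(c,(390,248),70);S=ray(c,(389,64),32);L=ray(c,(289,158),32);Rr=ray(c,(482,158),32);Bc=ray(c,(387,166),46)
print(P,S,L,Rr,Bc,(P*.575+S*.425))
E
```

```text
[527.28957647 -40.66048119  70.        ] [634.77912507 -53.26498548  32.        ] [585.00845241  16.89540492  32.        ] [ 569.68299793 -111.56808762   32.        ] [574.04302371 -45.79910957  46.        ] [572.97263463 -46.01739551  53.85      ]
```

>>> {"method": "drive_tool", "body": {
  "steps": [0,0,0,0,0,-2.5,0,0,0,0,0,0,-2.5,0,0,0,0,0,0,-2.5,0,0,0,0,0,0,-2.2,0,0,0,0,0,-0.5,0,0,0,0,0,0,-0.5,0,0,0,0,0,0,-0.5,0,0,0,0,0,0,-0.5,0,0]
}}

```text
clock: 3.07
tcp_pos: [532.6, -17.1, 56.2]
eef_rot: [[0.994, -0.111, 0.002], [-0.111, -0.994, -0.0], [0.002, -0.0, -1.0]]
wrist_force: [0.3, 0.2, 0.1]
gripper_width: 0.3
grasp_force: 0.0
```

```bash
cat >> h.py <<'E'
C=np.array([574.3,-46.5])
def arc(p0,phi0,n,d=7.,step=22.,r=48.):
    p=np.array(p0)/10
    for k in range(1,n+1):
        f=np.radians(phi0+d*k);F=(C+r*np.array([np.cos(f),np.sin(f)])-step*np.array([-np.sin(f),np.cos(f)]))/10
        q=np.round(F-p,1);p=p+q;print(phi0+d*k,q,(p*10).round(1))
E
python3 -c "
from h import *
arc((532.6,-17.1),173.3,24)"
```

```text
180.3 [-0.6 -0.8] [526.6 -25.1]
187.3 [-0.3 -0.6] [523.6 -31.1]
194.3 [-0.1 -0.6] [522.6 -37.1]
201.3 [-0.1 -0.6] [521.6 -43.1]
208.3 [ 0.  -0.7] [521.6 -50.1]
215.3 [ 0.1 -0.6] [522.6 -56.1]
222.3 [ 0.1 -0.6] [523.6 -62.1]
229.3 [ 0.3 -0.6] [526.6 -68.1]
236.3 [ 0.3 -0.6] [529.6 -74.1]
243.3 [ 0.3 -0.5] [532.6 -79.1]
250.3 [ 0.5 -0.5] [537.6 -84.1]
257.3 [ 0.5 -0.4] [542.6 -88.1]
264.3 [ 0.5 -0.4] [547.6 -92.1]
271.3 [ 0.6 -0.3] [553.6 -95.1]
278.3 [ 0.6 -0.2] [559.6 -97.1]
285.3 [ 0.6 -0.2] [565.6 -99.1]
292.3 [ 0.7 -0. ] [572.6 -99.1]
299.3 [ 0.6 -0. ] [578.6 -99.1]
306.3 [0.6 0.1] [584.6 -98.1]
313.3 [0.7 0.2] [591.6 -96.1]
320.3 [0.6 0.2] [597.6 -94.1]
327.3 [0.5 0.3] [602.6 -91.1]
334.3 [0.5 0.4] [607.6 -87.1]
341.3 [0.5 0.4] [612.6 -83.1]
```

>>> {"method": "drive_tool", "body": {
  "steps": [0,0,7,-0.6,-0.8,0,0,0,0,7,-0.3,-0.6,0,0,0,0,7,-0.1,-0.6,0,0,0,0,7,-0.1,-0.6,0,0,0,0,7,0,-0.7,0,0,0,0,7,0.1,-0.6,0,0,0,0,7,0.1,-0.6,0,0,0,0,7,0.3,-0.6,0,0]
}}

```text
clock: 3.73
tcp_pos: [525.9, -67.9, 55.9]
eef_rot: [[0.643, 0.766, 0.001], [0.766, -0.643, 0.0], [0.001, 0.001, -1.0]]
wrist_force: [-6.2, 0.8, 2.8]
gripper_width: 0.3
grasp_force: 2.7
```

```bash
python3 -c "
from h import *
snap('top','t2.png')
p=cv2.imread('pics/t2.png')[180:380,180:400];cv2.imwrite('pics/t2c.png',cv2.resize(p,None,fx=3,fy=3,interpolation=2))"
```

```text
(no output)
```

View pics/t2c.png

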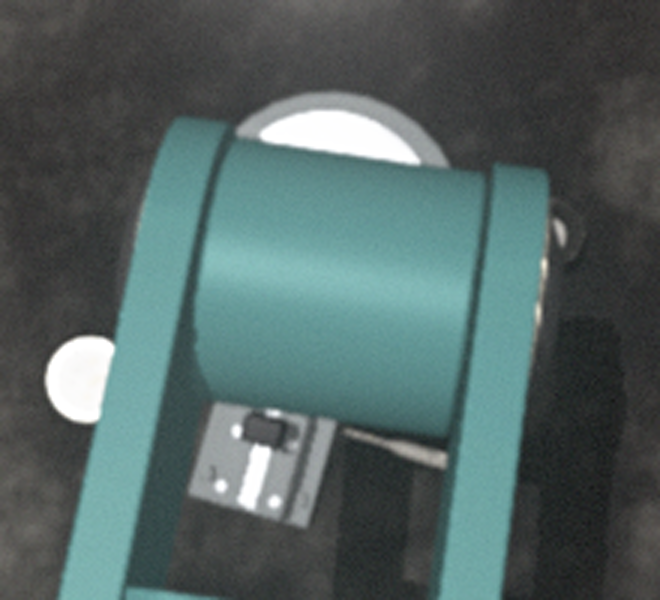

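The arm hides the disc from the top camera. The slot has left the far side, though, and the contact force is about 6 N, so I'll keep pushing.

>>> {"method": "drive_tool", "body": {
  "steps": [0,0,7,0.3,-0.6,0,0,0,0,7,0.3,-0.5,0,0,0,0,7,0.5,-0.5,0,0,0,0,7,0.5,-0.4,0,0,0,0,7,0.5,-0.4,0,0,0,0,7,0.6,-0.3,0,0,0,0,7,0.6,-0.2,0,0,0,0,7,0.6,-0.2,0,0]
}}

```text
clock: 4.45
tcp_pos: [565.1, -98.9, 55.7]
eef_rot: [[-0.272, 0.962, 0.001], [0.962, 0.272, -0.0], [-0.001, 0.001, -1.0]]
wrist_force: [-3.6, 1.9, 1.7]
gripper_width: 0.1
grasp_force: 2.0
```

```bash
python3 -c "
from h import *
c=wrist('w2.png')
np.savez('w2.npz',K=c['intrinsics'],R=c['R'],t=c['t'])"
```

```text
(no output)
```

View pics/w2.png

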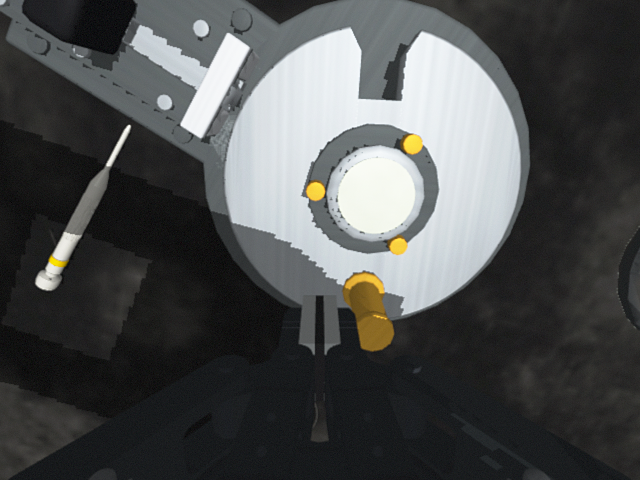

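The wrist view shows the slot mouth at (390,33) and the post top at (375,333), with the finger bearing on the post. About 60° remains.

```bash
python3 - <<'E'
from h import *
c=dict(np.load("w2.npz"));c["intrinsics"]=c["K"]
a=lambda d:np.degrees(np.arctan2(d[1],d[0]))%360
S=ray(c,(391,32),32)[:2];I=ray(c,(381,98),32)[:2];P=ray(c,(375,333),70)[:2];B=ray(c,(377,193),46)[:2]
print(S,I,P,B,"post",a(P-C),np.hypot(*(P-C)),"slot",a(S-C),a(S-B),a(I-B),a(S-P))
# guide axis: bridge ends top z39, bar line z32
b=(ray(c,(209,78),39)+ray(c,(232,98),39))/2;print("bridge",b,a(b[:2]-C),a(b[:2]-B))
E
```

```text
[561.90951065  14.00572884] [565.8740728  -9.8306401] [585.51807866 -93.34314498] [573.89219001 -45.2874055 ] post 283.4676540175075 48.167681285799745 slot 101.57314369179859 101.42514908345092 102.74242172240285 102.40325191991751
bridge [504.08399127 -23.77566919  39.        ] 162.06662395256524 162.87306352094134
```

>>> {"method": "drive_tool", "body": {
  "steps": [0,0,7,0.7,0,0,0,0,0,7,0.6,0,0,0,0,0,7,0.6,0.1,0,0,0,0,7,0.7,0.2,0,0,0,0,7,0.6,0.2,0,0,0,0,7,0.5,0.3,0,0,0,0,7,0.5,0.4,0,0,0,0,4,0.4,0.3,0,0]
}}

```text
clock: 5.17
tcp_pos: [611.3, -84.0, 55.6]
eef_rot: [[-0.932, 0.364, 0.002], [0.364, 0.932, -0.001], [-0.002, -0.001, -1.0]]
wrist_force: [-3.3, -3.6, 0.8]
gripper_width: -0.3
grasp_force: 2.0
```

```bash
python3 -c "
from h import *
c=wrist('w3.png')
np.savez('w3.npz',K=c['intrinsics'],R=c['R'],t=c['t'])"
```

```text
(no output)
```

View pics/w3.png

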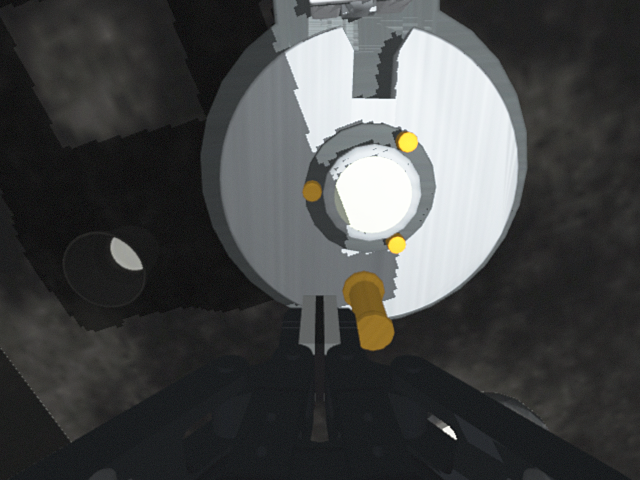

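The slot mouth is at (377,32). The guide and bridge edges are at x=275 and 440, so the guide is centred near 357 and the slot is nearly facing the bar.

```bash
python3 - <<'E'
from h import *
c=dict(np.load("w3.npz"));c["intrinsics"]=c["K"]
a=lambda d:np.degrees(np.arctan2(d[1],d[0]))%360
S=ray(c,(378,31),32)[:2];P=ray(c,(375,333),70)[:2];B=ray(c,(371,193),46)[:2]
print(S,P,B,"post",a(P-C),"slot",a(S-C),a(S-B),a(S-P))
for z in(37,39):
    b=(ray(c,(275,8),z)+ray(c,(439,8),z))[:2]/2;print(z,b,np.hypot(*(b-C)),a(b-C),a(b-B),np.linalg.norm((ray(c,(275,8),z)-ray(c,(439,8),z))))
E
```

```text
[517.04905548 -23.0882516 ] [618.90777149 -64.30813736] [572.75052575 -46.89628183] post 338.23732363131285 slot 157.75877188824273 156.85707391758143 157.96795010212983
37 [507.61788583 -28.83327998] 68.9827322393195 165.16101671988736 164.49990019371367 60.41716396651143
39 [507.97048521 -29.15489382] 68.55988069019413 165.34536157805346 164.68389389071467 59.66973866260687
```

>>> {"method": "drive_tool", "body": {
  "steps": [0,0,3,0.2,0.2,0,0,0,0,3,0.2,0.2,0,0,0,0,0,0,0,0,0,0,0,0,0,0,0,0,0,0,0,-0.2,-0.8,0,0,0,0,0,-0.4,-0.9,0,0,0,0,0,0,0,2,0,0,0,0,0,0,4,0]
}}

```text
clock: 5.88
tcp_pos: [605.9, -97.2, 110.1]
eef_rot: [[-0.963, 0.268, -0.008], [0.268, 0.963, 0.002], [0.008, -0.001, -1.0]]
wrist_force: [0.1, 0.3, -0.2]
gripper_width: -0.2
grasp_force: 0.0
```

```bash
python3 -c "
from h import *
c=wrist('w4.png')
np.savez('w4.npz',K=c['intrinsics'],R=c['R'],t=c['t'])"
```

```text
(no output)
```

View pics/w4.png

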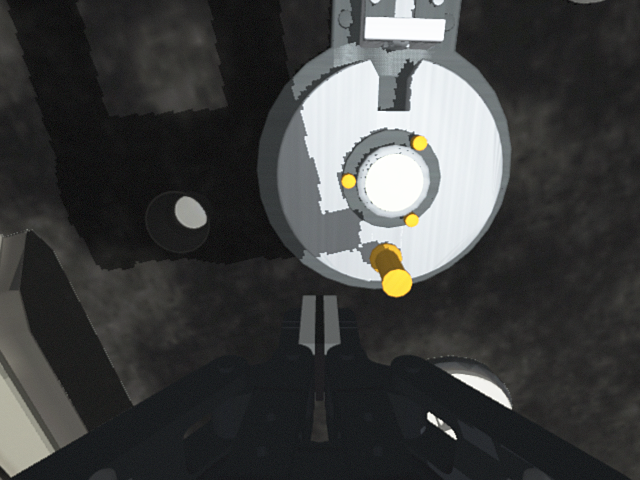

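The slot mouth is at (397,63), the bridge centre at (405,27) and the post top at (397,283). Now for the angular error that is left.

```bash
python3 - <<'E'
from h import *
c=dict(np.load("w4.npz"));c["intrinsics"]=c["K"]
a=lambda d:np.degrees(np.arctan2(d[1],d[0]))%360
S=ray(c,(398,62),32)[:2];I=ray(c,(394,109),32)[:2];P=ray(c,(397,283),70)[:2];B=ray(c,(394,181),46)[:2]
print(S,P,B,"slot",a(S-C),a(S-B),a(S-P),a(I-B))
b=(ray(c,(364,29),39)+ray(c,(446,29),39))[:2]/2;print(b,a(b-C),a(b-B),a(b-P))
w=ray(c,(364,29),39)-ray(c,(446,29),39);print("bridge width",np.linalg.norm(w),"normal",a(w)+90)
bar=ray(c,(404,8),32)[:2];print("bar",bar,a(bar-C),a(bar-B))
s=S-C;d=np.radians(163.5);print("off",[round(float(-np.sin(np.radians(t))*s[0]+np.cos(np.radians(t))*s[1]),1) for t in(162,163.5,165)])
E
```

```text
[514.92669488 -29.00429945] [620.37744757 -59.42145315] [572.94946122 -46.28418937] slot 163.58118641433884 163.41582443758335 163.90985211368368 163.86329360949935
[501.56404019 -24.0006666 ] 162.81165122175946 162.66383439089418 163.39956976542848
bridge width 40.85321430607734 normal 344.45806798164995
bar [491.17293657 -20.86495862] 162.86108398490043 162.73278309648674
off [1.7, 0.1, -1.5]
```

>>> {"method": "drive_tool", "body": {
  "steps": [0,0,0,-3.2,1.6,0,0,0,0,0,-3.2,1.7,0,0,0,0,0,-3.2,1.6,0,0,0,0,0,-3.2,1.7,0,0,0,0,0,-3.2,1.6,0,0,0,0,0,-3.2,1.7,0,0,0,0,0,0,0,-3,0,0,0,0,0,0,-2.6,0]
}}

```text
clock: 6.6
tcp_pos: [416.6, 2.7, 59.7]
eef_rot: [[-0.964, 0.266, 0.007], [0.266, 0.964, -0.0], [-0.007, 0.002, -1.0]]
wrist_force: [1.2, -0.3, -1.2]
gripper_width: 0.0
grasp_force: 0.0
```

```bash
python3 - <<'E'
from h import *
p=np.array(arm.sense()["tcp_pos"]);u=np.array([.957,-.289]);d=C-p[:2]
print(p,"along",d@u,"lat",d@[.289,.957])
c=snap("scene","s2.png");i=cv2.imread("pics/s2.png")[180:380,130:370];cv2.imwrite("pics/s2c.png",cv2.resize(i,None,fx=3,fy=3,interpolation=2))
E
```

```text
[416.59046989   2.72493396  59.68198081] along 165.15402622566913 lat -1.5302076018054591
```

View pics/s2c.png

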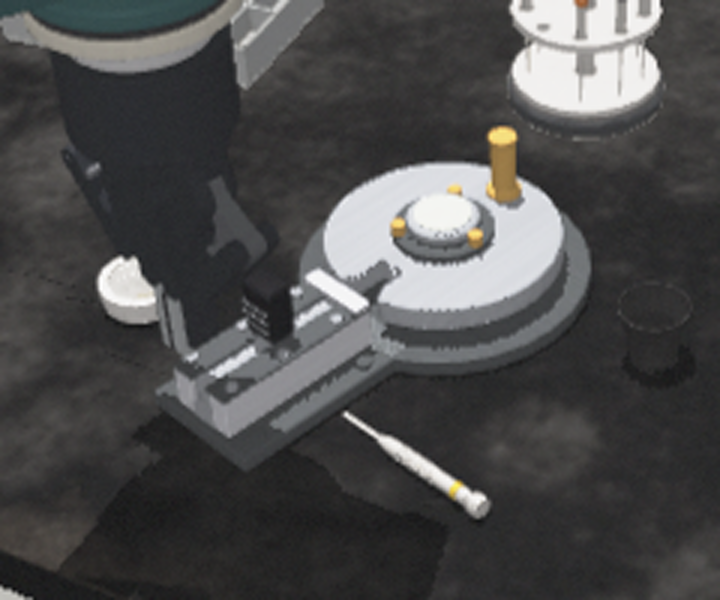

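The finger sits behind the block, and the slot lines up with the bar. Pushing now.

>>> {"method": "drive_tool", "body": {
  "steps": [0,0,0,0.5,-0.2,0,0,0,0,0,0.5,-0.2,0,0,0,0,0,0.5,-0.1,0,0,0,0,0,0.5,-0.2,0,0,0,0,0,0.5,-0.1,0,0,0,0,0,0.5,-0.2,0,0,0,0,0,0.5,-0.1,0,0,0,0,0,0.5,-0.1,0,0]
}}

```text
clock: 7.32
tcp_pos: [457.1, -9.6, 58.3]
eef_rot: [[-0.964, 0.265, -0.001], [0.265, 0.964, -0.0], [0.001, -0.0, -1.0]]
wrist_force: [-3.6, -1.0, 2.7]
gripper_width: 0.3
grasp_force: 1.7
```

>>> {"method": "drive_tool", "body": {
  "steps": [0,0,0,0.3,-0.1,0,0,0,0,0,0.3,-0.1,0,0,0,0,0,0.3,-0.1,0,0,0,0,0,0.2,-0.1,0,0,0,0,0,0.2,0,0,0,0,0,0,0.1,0,0,0,0,0,0,0,0,0,0,0,0,0,0,0,0,0]
}}

```text
clock: 7.98
tcp_pos: [470.2, -13.5, 58.2]
eef_rot: [[-0.964, 0.265, -0.001], [0.265, 0.964, -0.0], [0.001, -0.001, -1.0]]
wrist_force: [-8.4, -1.1, 4.0]
gripper_width: -0.2
grasp_force: 4.0
```

>>> {"method": "drive_tool", "body": {
  "steps": [0,0,0,0.1,0,0,0,0,0,0,0.1,-0.1,0,0,0,0,0,0.1,0,0,0,0,0,0,0,0,0,0,0,0,0,0,0,0,0,0,0,0,0,0,0,0,0,0,0,0,0,0,0,0,0,0,0,0,0,0]
}}

```text
clock: 8.65
tcp_pos: [470.6, -13.6, 57.9]
eef_rot: [[-0.964, 0.265, -0.008], [0.265, 0.964, 0.002], [0.009, -0.001, -1.0]]
wrist_force: [-39.3, 7.5, 22.2]
gripper_width: -0.1
grasp_force: 19.7
```

At the stop: 40 N with no further motion. The finger is 109 mm from the axis, which matches the bar being home. Next I'll back off and lift.

>>> {"method": "drive_tool", "body": {
  "steps": [0,0,0,-0.5,0.2,0,0,0,0,0,-1.5,0.4,0,0,0,0,0,-2,0.6,0,0,0,0,0,0,0,3,0,0,0,0,0,0,4,0,0,0,0,-2,2,2,0,0,0,0,-2,3,0,0,0,0,0,-1,3,0,0]
}}

```text
clock: 9.32
tcp_pos: [383.1, 78.1, 150.0]
eef_rot: [[-0.964, 0.267, 0.004], [0.267, 0.964, 0.0], [-0.003, 0.001, -1.0]]
wrist_force: [0.9, -0.0, 0.4]
gripper_width: 0.0
grasp_force: 0.0
```

```bash
python3 - <<'E'
from h import *
c=snap("scene","s3.png");i=cv2.imread("pics/s3.png")[180:380,130:370];cv2.imwrite("pics/s3c.png",cv2.resize(i,None,fx=3,fy=3,interpolation=2))
E
```

```text
(no output)
```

View pics/s3c.png

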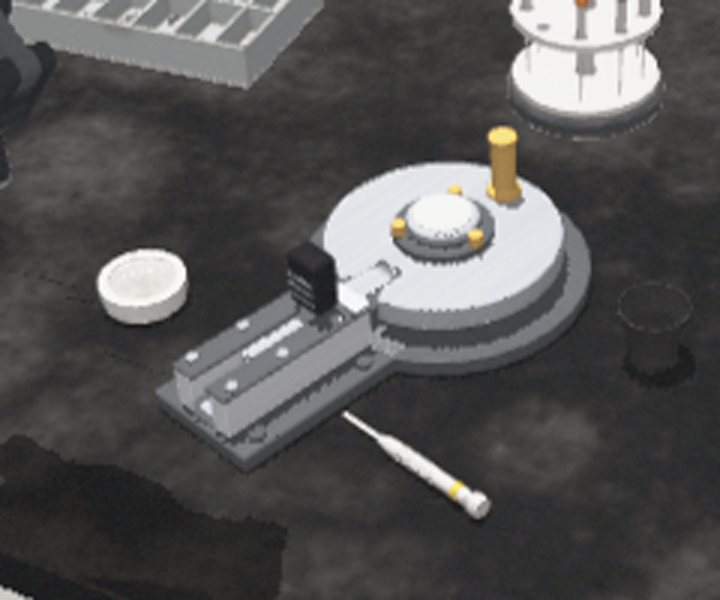

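The bar is in the slot: the block has moved up to the bridge at crop (312,278), the bar fills the slot, and the loose items haven't moved.

```bash
python3 -c "
from station import arm
print(arm.close_job())"
```

```text
the job is handed in; nothing more can be done
None
```

The turntable is locked: the slot faces the bar, the bar was pushed against its stop, and the tin, screwdriver and loupe stayed put. The job is handed in at about 9 s of the 45 s allowed; no verdict was returned.

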